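# Put the ceramic tile on show on the slanted riser with the lifter

### The arm

A 6-joint arm with a two-finger parallel gripper is mounted at the origin on the work surface. World frame = base frame: x ahead of the robot, y to its left, z up, the work surface at z = 0. Lengths are in m, angles in degrees, forces in N, time in s.
With the tool pointing down it reaches from about 0.375 to 0.825 m from the base axis. Payload 5.5 kg.
Tool frame: the origin (TCP) lies between the finger pads; the fingertips stand 25 mm ahead of it and the grasp point (between the pads) lies 6 mm ahead of it; z points along the fingers, y is the line along which they close (so a half turn about z gives the same grasp; the last joint's range is limited). The gripper opens to 85 mm and grips with 20 to 120 N. Pads are 22 mm wide; open, the fingers measure 114 mm over their backs; the gripper's body (76 mm by 85 mm) begins 54 mm behind the grasp point. The pads swing forward as they close: fully open they stand 13 mm farther back than shut.
Start: joints at [70.073, 17.962, -2.699, 69.339, 0, 90], TCP at [0.204, 0.564, 0.256] pointing down, gripper open.
Joint ranges: [-152.73, 152.73], [-39.44, 99.34], [-58.76, 71.6], [-118.89, 123.64], [-81.53, 83.1], [-180, 180]. Speed limits (degrees/s): [136.94, 136.94, 172.46, 180, 180, 180].

### API

Orientations are given as [roll, pitch, yaw] about the fixed x, y, z axes, in that order (R = Rz(yaw) Ry(pitch) Rx(roll)).
In Python, from station import arm gives the robot as it stands. The module is installed in compiled form; this text tells all that it offers.
- The arm moves only by the tool jog_arm, never from a script. Its argument "plan" is a list of rows, each a list of 6 numbers: the shift along the tool's x, y, z in cm, then the turn, a rotation vector about the tool's x, y, z in rad. A call has 1 to 12 rows; each row shifts and turns the commanded pose from where the row before left it, along the tool's axes as they then stand; what a row does not reach is not made up. A row lasts 1/12 s, in which the tool goes at most 41.7 mm and 7.16 degrees, less where a joint would pass 70% of its speed; a pose out of reach is approached as far as the arm can. A call with a gripper value outside its range is refused whole. "fingers" is the opening, from 0 (shut) to 1 (fully open), set as the call begins (left out, the last holds). The fingers move at their own pace and stop on an object; "squeeze" is the grip in N (left out, the last holds). Time passes only in rows, so rows that do not move let the fingers close. It gives the time, the measured TCP pose, the force, the opening and the grip force at its end, in the units of the state.
- arm.read_state(): the state, without advancing time (a new reading comes with each control period).
- arm.camera(name): name is "side" or "top" or "wrist"; returns the picture (400x640x3 uint8, red, green, blue); there is no depth.
- arm.calibration(name): a dict with "vertical_fov" (degrees; the focal length in pixels is half the picture's height over the tangent of half this angle, whatever the lens; pixels are square), "cx", "cy" (the principal point, pixels), "position" and "attitude" of the camera in the world. Camera axes: x right, y up, looking along -z (the intrinsics and any distortion apply to the point x, -y, -z); pixel columns grow to the right and rows downward; lengths in m; the calibration is good to about 2 mm. The wrist camera is an equidistant fisheye: a pixel r from the principal point sees the ray r / f radians off the axis. A picture is of the moment at which its call begins: read the wrist's pose just before it. calibration takes no time and is no camera call; for the wrist camera it gives the pose at the moment of the call.
- arm.job_done(): hands the job in; it is judged then, once.
The state is a dict: "time": time; "joint_positions": joint angles; "qvel": joint speeds; "joint_torque": joint torques, N m; "tcp_pos": TCP position; "tool_rot": TCP orientation; "ft_force": force on the tool from outside, world axes, zero at the start; "ft_torque": the same for the moment, N m; "finger_gap": opening from 0.0 (shut) to 1.0 (fully open); "grasp_force": force on a finger pad.
Only numpy, scipy, OpenCV 4.12 (cv2) and the standard library are available. Lean on these libraries where they do the work, as an engineer would, in place of code of your own. Each camera call takes 0.05 s, during which the arm holds its last target. There are 200 camera calls.

### The job

Slide the steel lifter's blade under the ceramic tile, between its cork feet, lift the tile and lay it gently on the slanted leaf of the clear riser, squarely, resting on its four feet just above the two lugs at the leaf's lower edge. Then draw the lifter out and stand it back on the shelf board, upright and clear of the riser. Move the tile only with the lifter, never with the fingers; do not bump the riser or change its slant, and leave the console, the cartridge and the bin where they are.

Things in the scene. Friction and masses are not known exactly. Their poses are not given: they have to be found in the camera images.
- lifter: steel spatula-like lifter, 260 g, standing on its blade, handle upright. Origin: blade's underside, under the handle; x along the blade to the tip, z up. Blade 56 mm wide, 3 mm thick, x -30 to 98 mm. Backstop across it, 56 mm wide, front face at x = 24 mm, top at z = 27 mm. Wooden handle 26 mm (x) by 22 mm (y, the grip width), z 22 to 110 mm
- lifter_grip (a point): grip point on the lifter's handle: on its axis, 75 mm above the underside of the blade; axes as the lifter's
- tile: square white and blue ceramic tile, 120 x 120 mm, 300 g, 9 mm thick, on four round cork feet 8 mm high, 18 mm across, centred 47 mm from the middle in x and y: 17 mm high in all; the gap under it is 8 mm high, 76 mm wide, open on all four sides. Origin: centre, at the soles of the feet; x and y along its edges
- stand: clear acrylic riser, fixed: foot 150 x 170 mm, two side cheeks and a low tier, carrying a hinged slanted leaf of frosted acrylic with dark lugs and side edges. Origin: middle of the foot's underside; its front (low) side faces -x. The leaf's hinge line runs along y at x = -68 mm, z = 110 mm
- leaf_seat (a point): point on the leaf's upper face where the middle of the tile's foot soles belongs. x points up the slope, y across, z out of the face. Leaf 150 mm wide, 6 mm thick, x -65 to 75 mm. Two lugs stand 20 mm above the face at the lower edge, x -69 to -63 mm, each 20 mm wide, centred at y = -55 and 55 mm (gap between them 90 mm)
- leaf (a joint): slant of the leaf above horizontal in rad (0.38 to 0.52 at the start), held by a stiff hinge
- console: black handheld game console lying flat, 190 x 84 x 14 mm (x, y, z), buttons to 18 mm; origin: centre of its underside. Leave alone
- cartridge: grey plastic game cartridge lying flat, 100 x 75 x 18 mm; origin: centre of its underside. Leave alone
- bin: white plastic tilt-out bin, fixed, 110 x 160 x 136 mm, front panel facing -x; origin: centre of its underside. Leave alone
Mind the look-alikes: they are no part of the job. Of the things shaped like the lifter, the steel one is meant. Leave any yellow look-alike of the stand alone.

How it is judged:
By the outcome, as a careful person would: the job done as asked, in the order asked, and still so for the second after the job is handed in, with the robot touching nothing.
It also fails if it takes over 72 s, if anything falls off the work surface, if the arm or the gripper's body presses on something with over 40 N, if the wrist force passes 120 N, or if a joint passes its speed limit or range.

## Working session

There is one attempt and no reset: what is moved stays moved. The work goes in short steps, Python scripts to look and compute and a tool call to move; the robot and the scene stay as the last step left them, time stands still between calls to the robot, and variables do not carry over. Pictures are saved under pics/ and viewed, at most 10 in all, crops included, and the job is handed in when it is done.

Besides the shell and the picture viewer there is one more tool, called by a JSON object that holds its "op" and its "data", one argument or row to a line. jog_arm: Moves the arm, as the interface text tells. Its arguments: {"type":"object","properties":{"plan":{"type":"array","items":{"type":"array","items":{"type":"number"}}},"fingers":{"type":"number"},"squeeze":{"type":"number"}},"required":["plan"]}

```bash
mkdir -p pics; cat > h.py <<'E'
import numpy as np, cv2
from station import arm
def snap(n,f):
    im=arm.camera(n); cv2.imwrite('pics/'+f,cv2.cvtColor(im,cv2.COLOR_RGB2BGR)); return im
E
python3 - <<'E'
from h import *
print(arm.read_state())
for n in('side','top','wrist'):
    print(n,arm.calibration(n))
a=snap('top','top0.png');b=snap('side','side0.png');snap('wrist','wrist0.png')
E
```

```text
{'time': 0.0, 'joint_positions': array([ 7.00709587e+01,  1.80028858e+01, -2.75551935e+00,  6.93391442e+01,
       -4.69404096e-05,  9.00002547e+01]), 'qvel': array([-0.06761152, -0.01418287, -0.01586108, -0.02311167,  0.03785618,
        0.01937851]), 'joint_torque': array([ 3.09566429e-03, -5.39589751e+01,  3.39751267e+01,  1.92659127e-02,
       -1.12256132e-04,  7.71554681e-06]), 'tcp_pos': array([0.20432915, 0.56355964, 0.2554383 ]), 'tool_rot': array([-1.79902451e+02,  4.73739110e-05,  1.60070704e+02]), 'ft_force': array([ 0.24931373, -0.25156319,  0.51214135]), 'ft_torque': array([-0.0106443 , -0.00938527, -0.00292593]), 'grasp_force': 0.0, 'finger_gap': 0.9979644292782219}
side {'vertical_fov': 45.532259977220264, 'cx': 326.0459182174078, 'cy': 195.88773380627703, 'position': array([0.51715628, 1.0990363 , 0.74727738]), 'attitude': array([  59.66064898,    1.27830666, -177.73558344])}
top {'vertical_fov': 55.65348330121192, 'cx': 312.8517902023293, 'cy': 195.41950022018833, 'position': array([ 0.36968588, -0.01536865,  1.31793568]), 'attitude': array([  8.96918677,   0.09605165, -88.56088127])}
wrist {'vertical_fov': 65.70646984690485, 'cx': 324.25909029592935, 'cy': 197.39926673090878, 'position': array([0.13482809, 0.58968345, 0.37305683]), 'attitude': array([-16.87919985,   0.07864585,  70.07239952])}
```

View pics/top0.png

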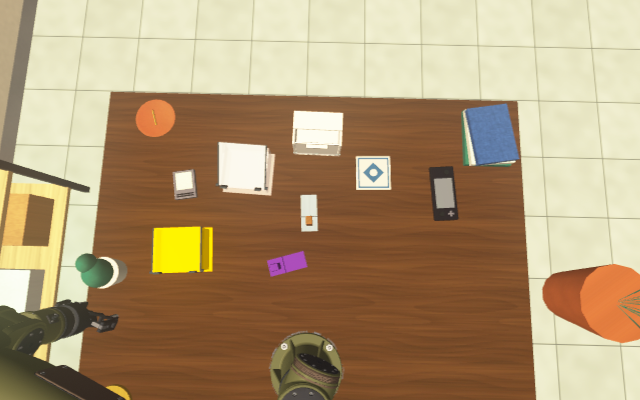

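View pics/side0.png

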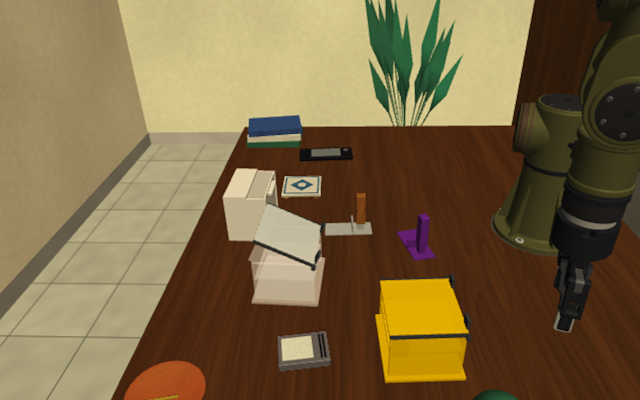

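The top view shows the steel lifter (grey blade, wooden handle) at (309,213) and a purple look-alike at (287,263). The clear riser is at (243,167), with a yellow look-alike at (183,250). The tile is at (373,172), the bin at (318,133), the console at (444,193) and the cartridge at (184,184). I'll use the grey steel lifter and the clear riser. An enlarged crop will confirm both.

```bash
cat >> h.py <<'E'
from scipy.spatial.transform import Rotation as Ro
def cam(n):
    c=arm.calibration(n); f=200/np.tan(np.radians(c['vertical_fov']/2))
    return c,f,Ro.from_euler('xyz',c['attitude'],degrees=True).as_matrix()
def rays(n,uv,C=None):
    c,f,R=C or cam(n); uv=np.atleast_2d(np.float64(uv)); d=(uv-[c['cx'],c['cy']])/f
    if n=='wrist':
        r=np.linalg.norm(d,axis=1)[:,None]+1e-12; v=np.c_[d/r*np.sin(r),np.cos(r)]
    else: v=np.c_[d,np.ones(len(d))]
    v=v*[1,-1,-1]; v/=np.linalg.norm(v,axis=1)[:,None]
    return np.array(c['position']),v@R.T
def onz(n,uv,z,C=None):
    p,d=rays(n,uv,C); return p+d*((z-p[2])/d[:,2])[:,None]
def tri(obs):  # list of (p,d)
    A=0;b=0
    for p,d in obs:
        M=np.eye(3)-np.outer(d,d);A=A+M;b=b+M@p
    x=np.linalg.solve(A,b); return x,[np.linalg.norm((np.eye(3)-np.outer(d,d))@(x-p)) for p,d in obs]
def proj(n,P,C=None):
    c,f,R=C or cam(n); q=(np.atleast_2d(P)-c['position'])@R*[1,-1,-1]
    if n=='wrist':
        s=np.linalg.norm(q[:,:2],axis=1); return q[:,:2]/s[:,None]*(f*np.arctan2(s,q[:,2]))[:,None]+[c['cx'],c['cy']]
    return f*q[:,:2]/q[:,2:]+[c['cx'],c['cy']]
E
python3 - <<'E'
from h import *
t=cv2.imread('pics/top0.png');s=cv2.imread('pics/side0.png')
a=cv2.resize(t[125:245,205:405],None,fx=4,fy=4,interpolation=cv2.INTER_CUBIC)[:,:]
cv2.imwrite('pics/topc.png',a)
b=cv2.resize(s[165:315,220:420],None,fx=4,fy=4,interpolation=cv2.INTER_CUBIC)
cv2.imwrite('pics/sidec.png',b)
E
```

```text
(no output)
```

View pics/topc.png

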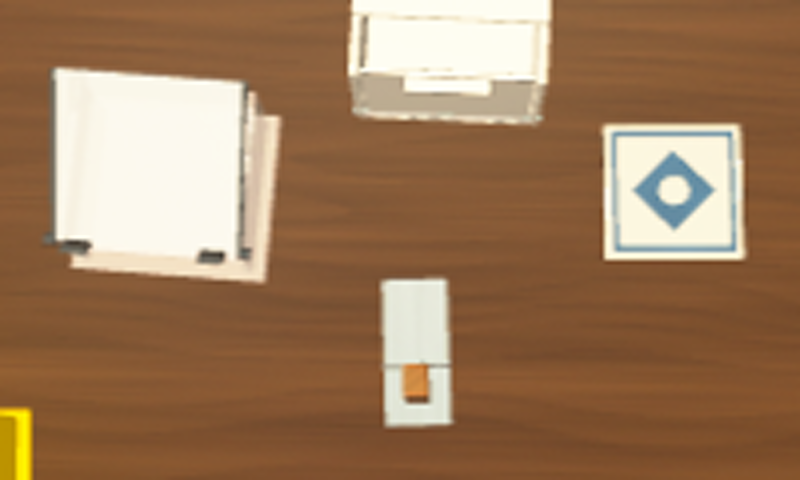

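View pics/sidec.png

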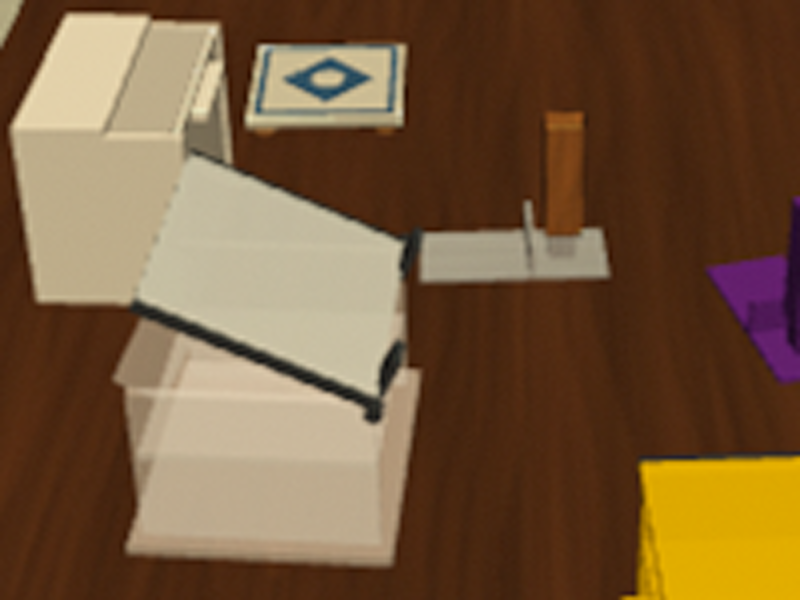

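The crops confirm the pair. In the top crop, the steel blade corners are (381,280), (447,279), (453,425) and (385,427), with the backstop at y=366. The tile corners are (602,124) to (745,260), and the clear riser's lugs are at (70,245) and (210,257).

```bash
python3 - <<'E'
from h import *
np.set_printoptions(precision=4,suppress=True)
T=lambda a:np.array([205,125])+(np.array(a)+.5)/4-.5
S=lambda a:np.array([220,165])+(np.array(a)+.5)/4-.5
def fit(P,m):
    P=P[:,:2];m=np.array(m,float);c=P.mean(0);mc=m.mean(0);H=(m-mc).T@(P-c)
    a=np.arctan2(H[0,1]-H[1,0],H[0,0]+H[1,1]);R=np.array([[np.cos(a),-np.sin(a)],[np.sin(a),np.cos(a)]])
    o=c-R@mc;return o,np.degrees(a),np.linalg.norm(P-(m@R.T+o),axis=1)
print('lifter top',fit(onz('top',T([(381,280),(447,279),(453,425),(385,427)]),.003),[(.098,.028),(.098,-.028),(-.03,-.028),(-.03,.028)]))
print('lifter side',fit(onz('side',S([(421,283),(420,231),(602,229),(610,277)]),.003),[(.098,.028),(.098,-.028),(-.03,-.028),(-.03,.028)]))
q=[(.06,.06),(.06,-.06),(-.06,-.06),(-.06,.06)]
print('tile top',fit(onz('top',T([(602,124),(741,124),(745,260),(604,260)]),.017),q))
print('tile side',fit(onz('side',S([(247,123),(258,45),(408,44),(403,123)]),.017),q))
names=['upL','upR','loR','loL']
tp=T([(53,68),(246,80),(246,258),(48,240)]);sp=S([(135,305),(195,152),(413,236),(374,402)])
pt,dt=rays('top',tp);ps,ds=rays('side',sp)
for i in range(4): print(names[i],tri([(pt,dt[i]),(ps,ds[i])]))
print('foot top',onz('top',T([(280,116),(265,283),(72,268)]),0.005))
print('foot side',onz('side',S([(127,553),(393,566),(420,370)]),0.005))
E
```

```text
lifter top (array([0.4819, 0.0028]), np.float64(3.3534493936695586), array([0.0014, 0.0009, 0.0016, 0.0013]))
lifter side (array([0.4825, 0.0041]), np.float64(2.6139275127152577), array([0.0038, 0.004 , 0.0014, 0.0016]))
tile top (array([ 0.6615, -0.2165]), np.float64(1.3395932685103187), array([0.0016, 0.0018, 0.0016, 0.0018]))
tile side (array([ 0.6619, -0.2141]), np.float64(1.1683062988282666), array([0.0029, 0.005 , 0.0033, 0.0049]))
upL (array([0.7145, 0.2942, 0.1668]), [np.float64(0.0006161322452576665), np.float64(0.0006161322452581142)])
upR (array([0.7065, 0.1417, 0.1684]), [np.float64(0.002155995201781492), np.float64(0.0021559952017814504)])
loR (array([0.577 , 0.1432, 0.1098]), [np.float64(0.00014175600802420542), np.float64(0.00014175600802416796)])
loL (array([0.589 , 0.304 , 0.1112]), [np.float64(0.001255801687824329), np.float64(0.001255801687824129)])
foot top [[0.7244 0.1323 0.005 ]
 [0.5733 0.1393 0.005 ]
 [0.5824 0.3094 0.005 ]]
foot side [[0.7325 0.3065 0.005 ]
 [0.5828 0.3145 0.005 ]
 [0.5753 0.1385 0.005 ]]
```

{"op": "jog_arm", "data": {
  "plan": [
    [-2.83, -2.7, 0, 0, 0, 0],
    [-2.83, -2.7, 0, 0, 0, 0],
    [-2.83, -2.7, 0, 0, 0, 0],
    [-2.83, -2.7, 0, 0, 0, 0],
    [-2.83, -2.7, 0, 0, 0, 0],
    [-2.83, -2.7, 0, 0, 0, 0],
    [-2.83, -2.7, 0, 0, 0, 0],
    [-2.83, -2.7, 0, 0, 0, 0],
    [-2.83, -2.7, 0, 0, 0, 0],
    [-2.83, -2.7, 0, 0, 0, 0],
    [-2.83, -2.7, 0, 0, 0, 0],
    [-2.83, -2.7, 0, 0, 0, 0]
  ],
  "fingers": 1
}}

```text
time: 1.15
tcp_pos: [0.4136, 0.1419, 0.2563]
tool_rot: [180.0, 0.0, 160.1]
ft_force: [1.4, 1.5, 0.1]
finger_gap: 1.001
grasp_force: 0.0
```

{"op": "jog_arm", "data": {
  "plan": [
    [-2.83, -2.7, 0, 0, 0, 0],
    [-2.83, -2.7, 0, 0, 0, 0],
    [-2.83, -2.7, 0, 0, 0, 0],
    [-2.83, -2.7, 0, 0, 0, 0],
    [0, 0, 0.5, 0, 0, 0.12],
    [0, 0, 0.5, 0, 0, 0.12],
    [0, 0, 0.5, 0, 0, 0.12],
    [0, 0, 0.5, 0, 0, 0.12],
    [0, 0, 0.5, 0, 0, 0.12],
    [0, 0, 0.5, 0, 0, 0.12],
    [0, 0, 0, 0, 0, 0.12],
    [0, 0, 0, 0, 0, 0.12]
  ]
}}

```text
time: 2.15
tcp_pos: [0.4824, 0.0036, 0.2256]
tool_rot: [-179.9, -0.0, 104.7]
ft_force: [-0.9, -0.1, -0.1]
finger_gap: 1.003
grasp_force: 0.0
```

{"op": "jog_arm", "data": {
  "plan": [
    [0, 0, 0, 0, 0, 0.12],
    [0, 0, 0, 0, 0, 0.12],
    [0, 0, 0, 0, 0, 0.12],
    [0, 0, 0, 0, 0, 0.12],
    [0, 0, 0, 0, 0, 0.12],
    [0, 0, 0, 0, 0, 0.12],
    [0, 0, 0, 0, 0, 0.12],
    [0, 0, 0, 0, 0, 0.12],
    [0, 0, 0, 0, 0, 0.12],
    [0, 0, 0, 0, 0, 0.12],
    [0, 0, 0, 0, 0, 0.12],
    [0, 0, 0, 0, 0, 0.12]
  ]
}}

```text
time: 3.15
tcp_pos: [0.4827, 0.0036, 0.2261]
tool_rot: [-180.0, 0.0, 22.2]
ft_force: [0.4, 0.1, 0.4]
finger_gap: 1.001
grasp_force: 0.0
```

{"op": "jog_arm", "data": {
  "plan": [
    [0, 0, 0, 0, 0, 0.12],
    [0, 0, 0, 0, 0, 0.12],
    [0, 0, 0, 0, 0, 0.1],
    [0, 0, 0, 0, 0, 0]
  ]
}}

```text
time: 3.48
tcp_pos: [0.4827, 0.0036, 0.2261]
tool_rot: [-180.0, 0.0, 2.9]
ft_force: [-0.2, -0.1, 0.0]
finger_gap: 1.0
grasp_force: 0.0
```

```bash
python3 - <<'E'
from h import *
s=arm.read_state();print(s['time'],s['tcp_pos'],s['tool_rot'],s['joint_positions'])
im=snap('wrist','w1.png')
E
```

```text
3.4833 [0.48272208 0.00361691 0.22607818] [-1.79999450e+02  2.86493022e-02  2.94307282e+00] [ 4.29742498e-01  6.29829603e+00 -2.13085844e+01  6.24217654e+01
 -7.06542431e-04  1.77486670e+02]
```

View pics/w1.png

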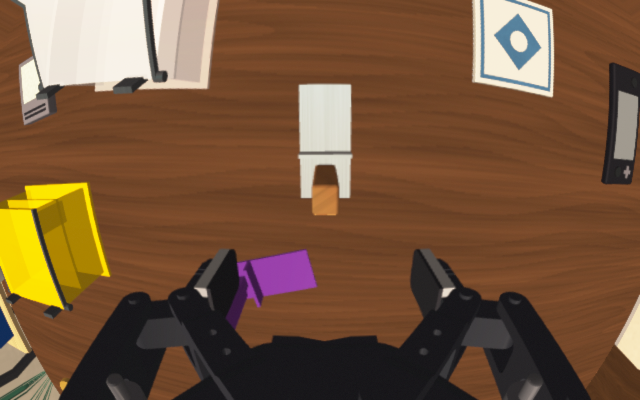

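The wrist view shows the blade corners at (299,84), (351,84), (351,197) and (300,198), and the handle at (325,200). Joint 6 sits near its limit, so I'll use the half-turned grasp.

```bash
cat >> h.py <<'E'
def fit(P,m):
    P=P[:,:2];m=np.array(m,float);c=P.mean(0);mc=m.mean(0);H=(m-mc).T@(P-c)
    a=np.arctan2(H[0,1]-H[1,0],H[0,0]+H[1,1]);R=np.array([[np.cos(a),-np.sin(a)],[np.sin(a),np.cos(a)]])
    o=c-R@mc;return o,np.degrees(a),np.linalg.norm(P-(m@R.T+o),axis=1)
E
python3 - <<'E'
from h import *
im=cv2.imread('pics/w1.png');
h=cv2.cvtColor(im,cv2.COLOR_BGR2HSV)
m=((h[...,1]<60)&(h[...,2]>120)).astype(np.uint8)
n,l,st,c=cv2.connectedComponentsWithStats(m[60:220,280:370])
print(st)
k=(m[60:220,280:370]);ys,xs=np.where(k)
q=cv2.boxPoints(cv2.minAreaRect(np.c_[xs+280,ys+60].astype(np.float32)));print(q)
print(fit(onz('wrist',[(298.5,83.5),(351,83.5),(351.5,197.5),(299.5,197.5)],.003),[(.098,.028),(.098,-.028),(-.03,-.028),(-.03,.028)]))
E
```

```text
[[   0    0   90  160 9502]
 [  19   24   52   68 3511]
 [  19   94   53   44 1387]]
[[299.  84.]
 [351.  84.]
 [351. 197.]
 [299. 197.]]
(array([0.48347174, 0.0032995 ]), np.float64(3.5395581505688436), array([0.00072545, 0.00039408, 0.0021399 , 0.00192939]))
```

{"op": "jog_arm", "data": {
  "plan": [
    [0, 0, 0, 0, 0, -0.12],
    [0, 0, 0, 0, 0, -0.12],
    [0, 0, 0, 0, 0, -0.12],
    [0, 0, 0, 0, 0, -0.12],
    [0, 0, 0, 0, 0, -0.12],
    [0, 0, 0, 0, 0, -0.12],
    [0, 0, 0, 0, 0, -0.12],
    [0, 0, 0, 0, 0, -0.12],
    [0, 0, 0, 0, 0, -0.12],
    [0, 0, 0, 0, 0, -0.12],
    [0, 0, 0, 0, 0, -0.12],
    [0, 0, 0, 0, 0, -0.12]
  ]
}}

```text
time: 4.53
tcp_pos: [0.4828, 0.0036, 0.2262]
tool_rot: [-180.0, 0.0, 86.1]
ft_force: [0.3, 0.5, 0.3]
finger_gap: 1.0
grasp_force: 0.0
```

{"op": "jog_arm", "data": {
  "plan": [
    [0, 0, 0, 0, 0, -0.12],
    [0, 0, 0, 0, 0, -0.12],
    [0, 0, 0, 0, 0, -0.12],
    [0, 0, 0, 0, 0, -0.12],
    [0, 0, 0, 0, 0, -0.12],
    [0, 0, 0, 0, 0, -0.12],
    [0, 0, 0, 0, 0, -0.12],
    [0, 0, 0, 0, 0, -0.12],
    [0, 0, 0, 0, 0, -0.12],
    [0, 0, 0, 0, 0, -0.12],
    [0, 0, 0, 0, 0, -0.12],
    [0, 0, 0, 0, 0, -0.12]
  ]
}}

```text
time: 5.53
tcp_pos: [0.4828, 0.0036, 0.2262]
tool_rot: [-180.0, -0.0, 168.6]
ft_force: [0.3, -0.4, 0.6]
finger_gap: 1.0
grasp_force: 0.0
```

{"op": "jog_arm", "data": {
  "plan": [
    [0, 0, 0, 0, 0, -0.086],
    [0, 0, 0, 0, 0, -0.086],
    [0, 0, 0, 0, 0, -0.085],
    [0, 0, 3, 0, 0, 0],
    [0, 0, 3, 0, 0, 0],
    [0, 0, 3, 0, 0, 0],
    [0, 0, 2.5, 0, 0, 0],
    [0, 0, 2, 0, 0, 0],
    [0, 0, 1, 0, 0, 0],
    [0, 0, 0, 0, 0, 0]
  ]
}}

```text
time: 6.37
tcp_pos: [0.481, 0.0036, 0.0792]
tool_rot: [180.0, -0.2, -177.1]
ft_force: [-0.6, -0.4, -0.5]
finger_gap: 0.999
grasp_force: 0.0
```

{"op": "jog_arm", "data": {
  "plan": [
    [0, 0, 0, 0, 0, 0],
    [0, 0, 0, 0, 0, 0],
    [0, 0, 0, 0, 0, 0],
    [0, 0, 0, 0, 0, 0],
    [0, 0, 0, 0, 0, 0],
    [0, 0, 0, 0, 0, 0],
    [0, 0, 0, 0, 0, 0],
    [0, 0, 0, 0, 0, 0],
    [0, 0, 0, 0, 0, 0]
  ],
  "fingers": 0,
  "squeeze": 80
}}

```text
time: 7.12
tcp_pos: [0.4837, 0.0035, 0.0822]
tool_rot: [-180.0, 0.1, -177.2]
ft_force: [-1.3, -0.5, 6.0]
finger_gap: 0.249
grasp_force: 78.0
```

```bash
python3 - <<'E'
from h import *
s=arm.read_state();print(s['time'],s['tcp_pos'],s['tool_rot'],s['joint_positions'],s['finger_gap'],s['grasp_force'],s['ft_force'])
E
```

```text
7.1167 [0.48366602 0.00348017 0.08219666] [-1.79983828e+02  8.97941759e-02 -1.77186397e+02] [ 4.20105663e-01  1.39167451e+01 -3.27814354e+01  4.32114283e+01
 -1.24077181e-02 -2.39349440e+00] 0.24901712520630223 78.03319573402405 [-1.26018858 -0.49756116  6.00145906]
```

{"op": "jog_arm", "data": {
  "plan": [
    [0, 0, -0.5, 0, 0, 0],
    [0, 0, -1.5, 0, 0, 0],
    [0, 0, -2, 0, 0, 0],
    [0.3, -1.13, -2, 0, 0, 0],
    [0.44, -3, 0, 0, 0, 0],
    [0.44, -3, 0, 0, 0, 0],
    [0.44, -3, 0, 0, 0, 0],
    [0.44, -3, 0, 0, 0, 0],
    [0.44, -3, 0, 0, 0, 0],
    [0.44, -3, 0, 0, 0, 0],
    [0.05, -2, 0, 0, 0, 0.031],
    [0, 0, 0, 0, 0, 0]
  ]
}}

```text
time: 8.12
tcp_pos: [0.4632, -0.2124, 0.1413]
tool_rot: [-179.9, -0.0, -179.3]
ft_force: [1.0, 0.1, -2.7]
finger_gap: 0.249
grasp_force: 79.3
```

{"op": "jog_arm", "data": {
  "plan": [
    [0, 0, 2, 0, 0, 0],
    [0, 0, 1, 0, 0, 0],
    [0, 0, 0, 0, 0, 0],
    [0, 0, 0, 0, 0, 0],
    [0, 0, 0, 0, 0, 0]
  ]
}}

```text
time: 8.53
tcp_pos: [0.4635, -0.2084, 0.1116]
tool_rot: [180.0, -0.0, -178.9]
ft_force: [0.0, -0.3, -1.7]
finger_gap: 0.244
grasp_force: 79.1
```

```bash
python3 - <<'E'
from h import *
np.set_printoptions(precision=4,suppress=True)
s=arm.read_state();print(s['time'],s['tcp_pos'],s['tool_rot'],s['finger_gap'],s['grasp_force'],s['ft_force'])
t=snap('top','t2.png');b=snap('side','s2.png')
p=s['tcp_pos']; print(proj('side',[p+[.1,0,-.08]]),proj('top',[p+[.1,0,-.08]]))
A=cv2.resize(cv2.imread('pics/s2.png')[150:240,260:400],None,fx=5.5,fy=5.5,interpolation=cv2.INTER_CUBIC)
cv2.imwrite('pics/s2c.png',A)
m=cv2.cvtColor(t,cv2.COLOR_RGB2HSV);m=((m[...,1]<70)&(m[...,2]>170)).astype(np.uint8)[140:200,350:400]
m=cv2.morphologyEx(m,cv2.MORPH_CLOSE,np.ones((9,9)))
c=max(cv2.findContours(m,0,2)[0],key=cv2.contourArea);print(cv2.minAreaRect(c))
q=cv2.boxPoints(cv2.minAreaRect(c))+[350,140];P=onz('top',q,.017);print(P,P.mean(0))
E
```

```text
8.5333 [ 0.4635 -0.2084  0.1116] [ 179.9872   -0.0185 -178.904 ] 0.24366073738798757 79.11493420600891 [ 0.0186 -0.3057 -1.6515]
[[332.8599 182.0244]] [[371.1399 199.4708]]
((23.0, 32.5), (33.0, 34.0), 90.0)
[[ 0.7196 -0.1569  0.017 ]
 [ 0.7226 -0.2769  0.017 ]
 [ 0.6042 -0.2762  0.017 ]
 [ 0.6013 -0.1578  0.017 ]] [ 0.6619 -0.2169  0.017 ]
```

View pics/s2c.png

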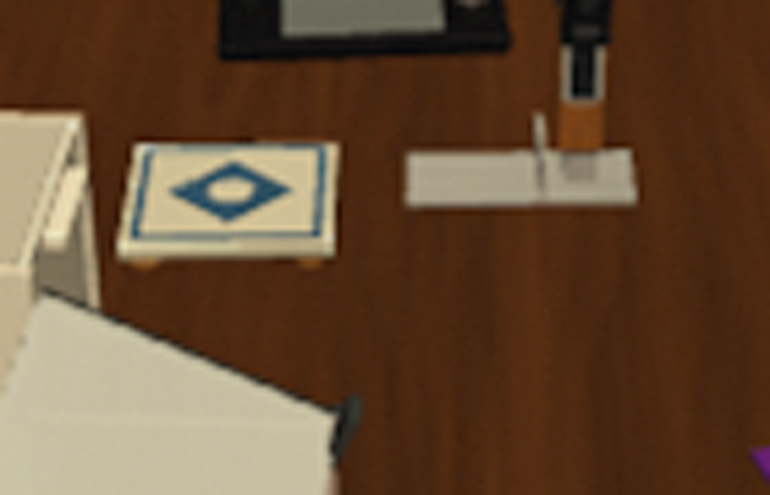

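The side crop shows the blade level at (520,178) and aimed at the tile at (230,200). I'll correct y, go down and slide in.

{"op": "jog_arm", "data": {
  "plan": [
    [0, -0.57, 0, 0, 0, 0],
    [0, -0.57, 0, 0, 0, 0],
    [0, 0, 1, 0, 0, 0],
    [0, 0, 1, 0, 0, 0],
    [0, 0, 0.4, 0, 0, 0],
    [0, 0, 0.32, 0, 0, 0],
    [0, 0, 0, 0, 0, 0],
    [0, 0, 0, 0, 0, 0]
  ]
}}

```text
time: 9.3
tcp_pos: [0.4635, -0.2201, 0.0838]
tool_rot: [180.0, -0.0, -179.0]
ft_force: [-0.4, 0.2, -2.5]
finger_gap: 0.252
grasp_force: 79.3
```

```bash
python3 - <<'E'
from h import *
np.set_printoptions(precision=4,suppress=True)
s=arm.read_state();print(s['time'],s['tcp_pos'],s['tool_rot'],s['finger_gap'],s['grasp_force'],s['ft_force'])
E
```

```text
9.3 [ 0.4635 -0.2201  0.0838] [ 179.9794   -0.0358 -178.9547] 0.2523507152901879 79.32238340377808 [-0.3679  0.1524 -2.4932]
```

{"op": "jog_arm", "data": {
  "plan": [
    [-1, 0, 0, 0, 0, 0],
    [-1.1, 0, 0, 0, 0, 0],
    [-1.1, 0, 0, 0, 0, 0],
    [-1.1, 0, 0, 0, 0, 0],
    [-1.1, 0, 0, 0, 0, 0],
    [-1.1, 0, 0, 0, 0, 0],
    [-1.1, 0, 0, 0, 0, 0],
    [-1.1, 0, 0, 0, 0, 0],
    [-1, 0, 0, 0, 0, 0],
    [-0.8, 0, 0, 0, 0, 0],
    [-0.3, 0, 0, 0, 0, 0],
    [0, 0, 0, 0, 0, 0]
  ]
}}

```text
time: 10.3
tcp_pos: [0.5725, -0.2183, 0.084]
tool_rot: [-180.0, 0.0, -178.9]
ft_force: [-0.1, 0.6, -2.6]
finger_gap: 0.25
grasp_force: 79.3
```

{"op": "jog_arm", "data": {
  "plan": [
    [-0.2, 0, 0, 0, 0, 0],
    [-0.2, 0, 0, 0, 0, 0],
    [-0.2, 0, 0, 0, 0, 0],
    [0, 0, 0, 0, 0, 0]
  ]
}}

```text
time: 10.63
tcp_pos: [0.5778, -0.2183, 0.0842]
tool_rot: [-180.0, 0.0, -179.0]
ft_force: [-0.2, 0.2, -3.1]
finger_gap: 0.248
grasp_force: 79.3
```

```bash
python3 - <<'E'
from h import *
np.set_printoptions(precision=4,suppress=True)
s=arm.read_state();print(s['time'],s['tcp_pos'],s['tool_rot'],s['finger_gap'],s['grasp_force'],s['ft_force'])
snap('top','t3.png');snap('side','s3.png')
A=cv2.resize(cv2.imread('pics/s3.png')[150:220,260:400],None,fx=5.5,fy=5.5,interpolation=cv2.INTER_CUBIC)
B=cv2.resize(cv2.imread('pics/t3.png')[145:195,300:440],None,fx=5.5,fy=5.5,interpolation=cv2.INTER_CUBIC)[:214]
cv2.imwrite('pics/c3.png',np.vstack([A,B]))
E
```

```text
10.6333 [ 0.5778 -0.2183  0.0842] [-179.9964    0.0181 -178.9651] 0.24820676992673515 79.2649233341217 [-0.2229  0.1961 -3.0902]
```

View pics/c3.png

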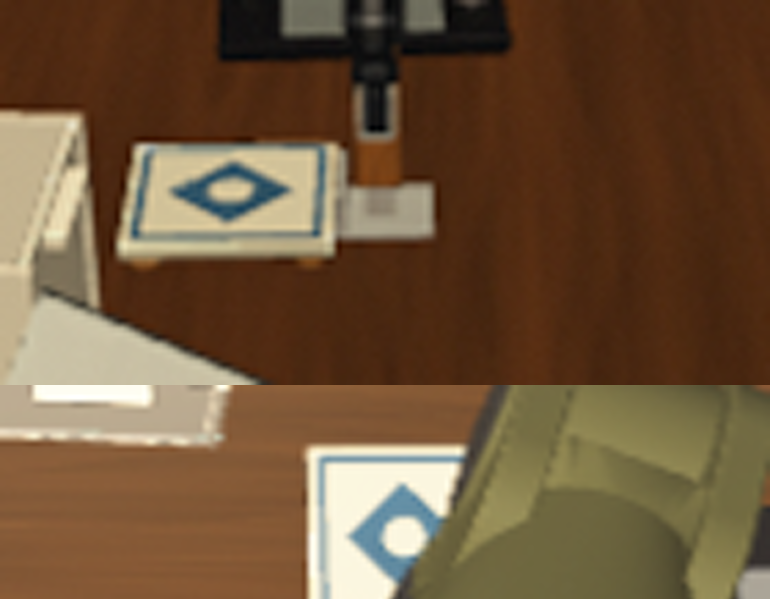

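The crop shows the blade under the tile, level with the gap, and the backstop at the tile's edge (340,170). I'll press on gently until it makes contact.

{"op": "jog_arm", "data": {
  "plan": [
    [-0.15, 0, 0, 0, 0, 0],
    [-0.15, 0, 0, 0, 0, 0],
    [0, 0, 0, 0, 0, 0]
  ]
}}

```text
time: 10.98
tcp_pos: [0.5804, -0.2181, 0.084]
tool_rot: [180.0, -0.0, -179.0]
ft_force: [-0.7, -0.8, -2.0]
finger_gap: 0.248
grasp_force: 79.5
```

{"op": "jog_arm", "data": {
  "plan": [
    [-0.15, 0, 0, 0, 0, 0],
    [-0.15, 0, 0, 0, 0, 0],
    [-0.15, 0, 0, 0, 0, 0]
  ]
}}

```text
time: 11.23
tcp_pos: [0.585, -0.218, 0.0839]
tool_rot: [180.0, -0.0, -179.0]
ft_force: [-2.2, 0.3, -2.7]
finger_gap: 0.242
grasp_force: 79.4
```

{"op": "jog_arm", "data": {
  "plan": [
    [0, 0, -0.2, 0, 0, 0],
    [0, 0, -0.4, 0, 0, 0],
    [0, 0, -0.6, 0, 0, 0],
    [0, 0, -1, 0, 0, 0],
    [0, 0, -1.4, 0, 0, 0],
    [0, 0, -1.4, 0, 0, 0],
    [0, 0, -1, 0, -0.02, 0],
    [0, 0, -0.6, 0, -0.04, 0],
    [0, 0, -0.4, 0, -0.04, 0],
    [0, 0, -0.2, 0, -0.02, 0],
    [0, 0, 0, 0, 0, 0],
    [0, 0, 0, 0, 0, 0]
  ]
}}

```text
time: 12.23
tcp_pos: [0.584, -0.2181, 0.1564]
tool_rot: [-180.0, 6.9, -179.0]
ft_force: [-0.1, 0.1, -5.5]
finger_gap: 0.248
grasp_force: 79.1
```

```bash
python3 - <<'E'
from h import *
np.set_printoptions(precision=4,suppress=True)
s=arm.read_state();print(s['time'],s['tcp_pos'],s['tool_rot'],s['finger_gap'],s['grasp_force'],s['ft_force'],s['joint_positions'])
snap('side','s4.png')
A=cv2.resize(cv2.imread('pics/s4.png')[120:280,220:440],None,fx=3.6,fy=3.6,interpolation=cv2.INTER_CUBIC)
cv2.imwrite('pics/c4.png',A)
E
```

```text
12.2333 [ 0.584  -0.2181  0.1564] [-179.9957    6.8529 -178.9756] 0.24754570796810016 79.08964991569519 [-0.0724  0.1262 -5.4601] [-21.7772  18.767  -15.4489  49.4605   2.6464 -22.6552]
```

View pics/c4.png

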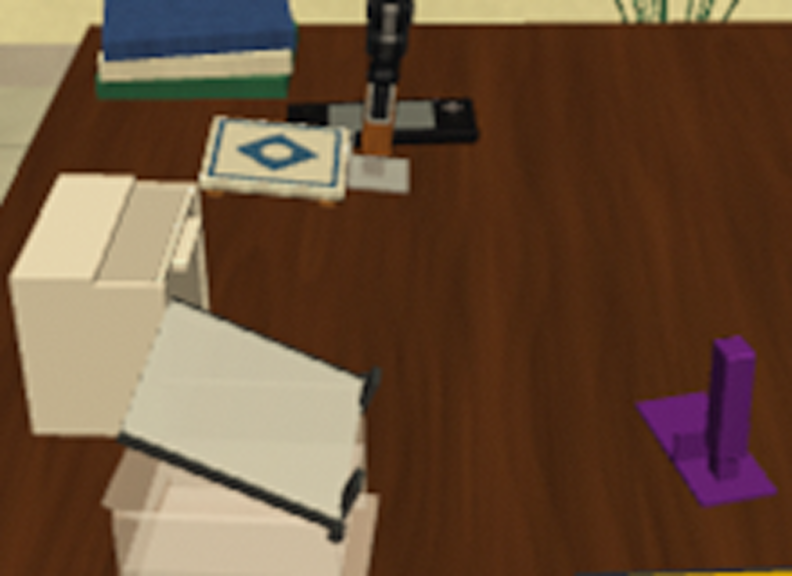

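The crop shows the tile lying squarely on the blade against the backstop (275,155), with its feet clear. Next I'll measure the leaf.

```bash
python3 - <<'E'
from h import *
np.set_printoptions(precision=4,suppress=True)
T=lambda a:np.array([205,125])+(np.array(a)+.5)/4-.5
S=lambda a:np.array([220,165])+(np.array(a)+.5)/4-.5
m=[(.075,-.085),(-.075,-.085),(-.075,.085)]
o1=fit(onz('top',T([(280,116),(265,283),(72,268)]),.005),m);print(o1)
o2=fit(onz('side',S([(127,553),(393,566),(420,370)]),.005),[(.075,.085),(-.075,.085),(-.075,-.085)]);print(o2)
psi=np.radians(-3.05);o=np.r_[(o1[0]+o2[0])/2,0];R=Ro.from_euler('z',psi).as_matrix();print('stand',o)
def onplane(n,uv,y):
    p,d=rays(n,uv);p=(p-o)@R;d=d@R
    return p+d*((y-p[1])/d[:,1])[:,None]
for f in ('side0.png','s2.png','s4.png'):
    g=cv2.imread('pics/'+f).max(2).astype(float)
    L=[];
    for u in range(258,308,4):
        v0=int(np.interp(u,[253,313],[241,267])); col=g[v0-7:v0+9,u]; w=np.clip(130-col,0,None);w[w<20]=0
        k=np.where(w>0)[0]
        L.append((u,v0-7+(w*np.arange(16)).sum()/w.sum(),len(k)))
    L=np.array(L);P=onplane('side',L[:,:2],.075)
    k=np.polyfit(P[:,0],P[:,2],1);print(f,'slant',np.degrees(np.arctan(k[0])),'z at x=-.068',np.polyval(k,-.068),'thick',L[:,2].mean(),'res',np.std(P[:,2]-np.polyval(k,P[:,0])))
print('ends near edge',onplane('side',S([(135,300),(372,408)]),.075))
print('far edge',onplane('side',S([(195,150),(405,240)]),-.075))
t=cv2.imread('pics/top0.png').max(2)
for (a,b,c,d) in((180,192,213,228),(184,196,252,263)):
    w=np.clip(120-t[a:b,c:d].astype(float),0,None);w[w<20]=0;yy,xx=np.mgrid[a:b,c:d];uv=((w*xx).sum()/w.sum(),(w*yy).sum()/w.sum())
    P=(onz('top',[uv],.125)-o)@R;print('lug',uv,P);print((w>0).astype(int))
E
```

```text
(array([0.6531, 0.2207]), np.float64(-2.7922775114000395), array([0.0006, 0.0008, 0.0002]))
(array([0.6541, 0.2239]), np.float64(-2.1928967163495723), array([0.0006, 0.0028, 0.0034]))
stand [0.6536 0.2223 0.    ]
side0.png slant 25.159771996985764 z at x=-.068 0.10710074269088762 thick 3.3076923076923075 res 0.0003929344647976052
s2.png slant 25.15935020901603 z at x=-.068 0.10712619436627885 thick 3.230769230769231 res 0.0004387394980505915
s4.png slant 25.146161986415038 z at x=-.068 0.10713936095765196 thick 3.230769230769231 res 0.0004370869633560186
ends near edge [[ 0.0561  0.075   0.1699]
 [-0.066   0.075   0.1048]]
far edge [[ 0.0542 -0.075   0.1709]
 [-0.0685 -0.075   0.1121]]
lug (np.float64(223.46735395189003), np.float64(185.61855670103094)) [[-0.074   0.0521  0.125 ]]
[[0 0 0 0 0 0 0 0 0 0 0 0 0 0 0]
 [0 0 0 0 0 0 0 0 0 0 0 0 0 0 0]
 [0 0 0 0 0 0 0 0 0 0 0 0 0 0 0]
 [0 0 0 0 0 0 0 0 0 0 0 0 0 0 0]
 [0 0 0 0 0 0 0 0 0 0 0 0 0 0 0]
 [0 0 0 0 0 0 0 0 0 1 1 1 0 0 0]
 [0 0 0 0 0 0 0 0 1 1 1 1 1 1 0]
 [0 0 0 0 0 0 0 0 0 0 0 0 0 0 0]
 [0 0 0 0 0 0 0 0 0 0 0 0 0 0 0]
 [0 0 0 0 0 0 0 0 0 0 0 0 0 0 0]
 [0 0 0 0 0 0 0 0 0 0 0 0 0 0 0]
 [0 0 0 0 0 0 0 0 0 0 0 0 0 0 0]]
lug (np.float64(258.3450980392157), np.float64(188.28627450980392)) [[-0.0739 -0.0602  0.125 ]]
[[0 0 0 0 0 0 0 0 0 0 0]
 [0 0 0 0 0 0 0 0 0 0 0]
 [0 0 0 0 0 0 0 0 0 0 0]
 [0 0 0 0 0 0 0 0 0 0 0]
 [0 0 0 0 1 1 1 1 1 0 0]
 [0 0 0 0 0 0 1 1 1 0 0]
 [0 0 0 0 0 0 0 0 0 0 0]
 [0 0 0 0 0 0 0 0 0 0 0]
 [0 0 0 0 0 0 0 0 0 0 0]
 [0 0 0 0 0 0 0 0 0 0 0]
 [0 0 0 0 0 0 0 0 0 0 0]
 [0 0 0 0 0 0 0 0 0 0 0]]
```

```bash
cat >> h.py <<'E'
def seat(a=25.15,psi=-3.0,o=(.6535,.220)):
    Rs=Ro.from_euler('z',psi,degrees=True); 
    Rl=(Rs*Ro.from_euler('y',-a,degrees=True)).as_matrix()
    ar=np.radians(a)
    p=np.r_[o,0]+Rs.apply([-.068+.065*np.cos(ar),0,.110+.065*np.sin(ar)])
    return p,Rl
def tgt(sx,sy,sz):   # lifter origin in seat frame -> TCP pos, tool R
    p,Rl=seat(); P=p+Rl@(np.array([sx,sy,sz])+[.001,0,.0822])
    Rt=np.c_[-Rl[:,0],Rl[:,1],-Rl[:,2]]; return P,Rt
def need(P,Rt):
    s=arm.read_state(); Rc=Ro.from_euler('xyz',s['tool_rot'],degrees=True).as_matrix()
    np.set_printoptions(precision=4,suppress=True)
    print('t',s['time'],'tcp',s['tcp_pos'],'rot',s['tool_rot'],'F',s['ft_force'],'grip',s['grasp_force'])
    print('target',P,'world d cm',100*(P-s['tcp_pos']),'local cm',100*Rc.T@(P-s['tcp_pos']),'in target axes',100*Rt.T@(P-s['tcp_pos']),'rotvec',Ro.from_matrix(Rc.T@Rt).as_rotvec())
E
python3 - <<'E'
from h import *
print(seat())
need(*tgt(-.0825,0,.065))
E
```

```text
(array([0.64435044, 0.22047951, 0.13762432]), array([[ 9.03957728e-01,  5.23359562e-02, -4.24407086e-01],
       [-4.73744171e-02,  9.98629535e-01,  2.22422329e-02],
       [ 4.24989519e-01,  1.73472348e-18,  9.05198270e-01]]))
t 12.2833 tcp [ 0.5842 -0.218   0.1561] rot [ 179.9957    6.829  -178.9657] F [-0.1888  0.2772 -5.6606] grip 79.08987522125244
target [0.5082 0.2276 0.2362] world d cm [-7.6033 44.5664  8.0155] local cm [ 5.7963 44.6971 -8.7636] in target axes [  5.5779  44.1074 -11.4738] rotvec [ 0.0196 -0.3196  0.068 ]
```

{"op": "jog_arm", "data": {
  "plan": [
    [0.15, 0, -0.22, 0, 0, 0],
    [0.29, 0, -0.44, 0, 0, 0],
    [0.43, 0, -0.66, 0, 0, 0],
    [0.58, 0, -0.88, 0, 0, 0],
    [0.73, 0, -1.1, 0, 0, 0],
    [0.73, 0, -1.1, 0, 0, 0],
    [0.73, 0, -1.1, 0, 0, 0],
    [0.73, 0, -1.1, 0, 0, 0],
    [0.58, 0, -0.88, 0, 0, 0],
    [0.43, 0, -0.66, 0, 0, 0],
    [0.29, 0, -0.44, 0, 0, 0],
    [0.15, 0, -0.22, 0, 0, 0]
  ]
}}

```text
time: 13.28
tcp_pos: [0.516, -0.2195, 0.2374]
tool_rot: [-180.0, 6.9, -179.0]
ft_force: [0.9, -0.8, -5.1]
finger_gap: 0.245
grasp_force: 79.1
```

{"op": "jog_arm", "data": {
  "plan": [
    [0, 0, 0, 0.001, -0.015, 0.003],
    [0, 0, 0, 0.002, -0.03, 0.006],
    [0, 0, 0, 0.002, -0.035, 0.008],
    [0, 0, 0, 0.002, -0.04, 0.009],
    [0, 0, 0, 0.003, -0.04, 0.009],
    [0, 0, 0, 0.003, -0.04, 0.009],
    [0, 0, 0, 0.002, -0.04, 0.008],
    [0, 0, 0, 0.002, -0.035, 0.007],
    [0, 0, 0, 0.002, -0.03, 0.006],
    [0, 0, 0, 0.001, -0.015, 0.003],
    [0, 0, 0, 0, 0, 0]
  ]
}}

```text
time: 14.2
tcp_pos: [0.515, -0.2189, 0.2353]
tool_rot: [180.0, 25.1, 177.0]
ft_force: [0.5, -0.2, -5.5]
finger_gap: 0.247
grasp_force: 79.2
```

```bash
python3 - <<'E'
from h import *
need(*tgt(-.0825,0,.065))
E
```

```text
t 14.2 tcp [ 0.515  -0.2189  0.2353] rot [179.9974  25.14   176.9689] F [ 0.4781 -0.1878 -5.4559] grip 79.15626168251038
target [0.5082 0.2276 0.2362] world d cm [-0.679  44.6496  0.0932] local cm [ 2.7115 44.5513 -1.3734] in target axes [ 2.6894 44.5529 -1.3656] rotvec [-0.0002 -0.0002 -0.0005]
```

{"op": "jog_arm", "data": {
  "plan": [
    [0.1, 0.3, -0.05, 0, 0, 0],
    [0.2, 0.7, -0.1, 0, 0, 0],
    [0.25, 1.1, -0.12, 0, 0, 0],
    [0.25, 1.5, -0.12, 0, 0, 0],
    [0.25, 1.9, -0.13, 0, 0, 0],
    [0.25, 2.2, -0.13, 0, 0, 0],
    [0.25, 2.2, -0.13, 0, 0, 0],
    [0.25, 2.2, -0.13, 0, 0, 0],
    [0.25, 2.2, -0.13, 0, 0, 0],
    [0.25, 2.2, -0.13, 0, 0, 0],
    [0.25, 2.2, -0.12, 0, 0, 0],
    [0.15, 2.2, -0.08, 0, 0, 0]
  ]
}}

```text
time: 15.2
tcp_pos: [0.4962, -0.0068, 0.2372]
tool_rot: [180.0, 25.2, 177.1]
ft_force: [0.5, 0.1, -6.0]
finger_gap: 0.248
grasp_force: 79.1
```

{"op": "jog_arm", "data": {
  "plan": [
    [0, 2.2, 0, 0, 0, 0],
    [0, 2.2, 0, 0, 0, 0],
    [0, 2.2, 0, 0, 0, 0],
    [0, 2.2, 0, 0, 0, 0],
    [0, 2.2, 0, 0, 0, 0],
    [0, 2.2, 0, 0, 0, 0],
    [0, 2.2, 0, 0, 0, 0],
    [0, 2, 0, 0, 0, 0],
    [0, 1.7, 0, 0, 0, 0],
    [0, 1.4, 0, 0, 0, 0],
    [0, 1.1, 0, 0, 0, 0],
    [0, 0.8, 0, 0, 0, 0]
  ]
}}

```text
time: 16.2
tcp_pos: [0.5081, 0.2168, 0.2371]
tool_rot: [180.0, 25.2, 177.1]
ft_force: [0.7, -0.6, -5.8]
finger_gap: 0.25
grasp_force: 79.1
```

{"op": "jog_arm", "data": {
  "plan": [
    [0, 0.8, 0, 0, 0, 0],
    [0, 0.45, 0, 0, 0, 0],
    [0, 0, 0, 0, 0, 0],
    [0, 0, 0, 0, 0, 0]
  ]
}}

```text
time: 16.53
tcp_pos: [0.5093, 0.2269, 0.237]
tool_rot: [-179.9, 25.2, 177.0]
ft_force: [-0.4, -0.5, -6.5]
finger_gap: 0.245
grasp_force: 79.1
```

```bash
python3 - <<'E'
from h import *
need(*tgt(-.0825,0,.065))
snap('side','s5.png');snap('top','t5.png');snap('wrist','w5.png')
A=cv2.resize(cv2.imread('pics/s5.png')[110:310,210:400],None,fx=2.1,fy=2.1,interpolation=cv2.INTER_CUBIC)
B=cv2.resize(cv2.imread('pics/t5.png')[110:240,190:313],None,fx=3.23,fy=3.23,interpolation=cv2.INTER_CUBIC)[:420,:398]
C=cv2.resize(cv2.imread('pics/w5.png'),(270,169))
cv2.imwrite('pics/c5.png',np.hstack([A[:420],B[:420]]) if A.shape[0]==B.shape[0] else A)
print(A.shape,B.shape)
E
```

```text
t 16.5333 tcp [0.5093 0.2269 0.237 ] rot [-179.9429   25.2066  177.0153] F [-0.3583 -0.4736 -6.5139] grip 79.10893678665161
target [0.5082 0.2276 0.2362] world d cm [-0.1136  0.0669 -0.0797] local cm [0.1397 0.0609 0.0222] in target axes [0.1397 0.0608 0.0224] rotvec [-0.0009  0.001   0.0002]
(420, 399, 3) (420, 397, 3)
```

View pics/c5.png

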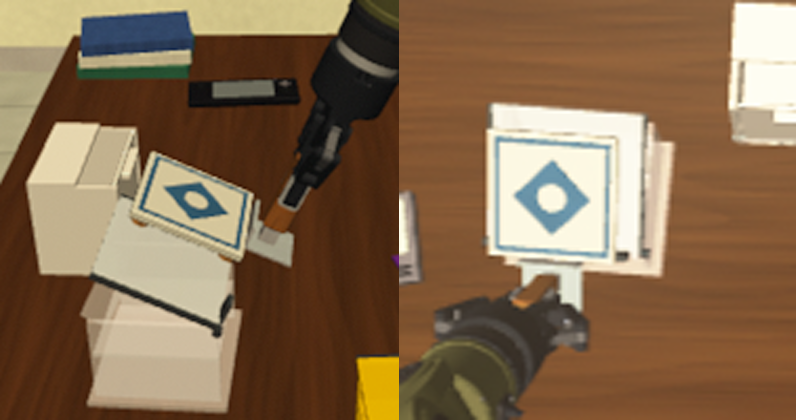

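The side crop shows the tile hovering parallel to the leaf and seated on the backstop (255,220). In the top crop it sits over the leaf at (550,197). I'll check the tile position numerically.

```bash
cat >> h.py <<'E'
def blue(f,box):
    im=cv2.imread('pics/'+f); h=cv2.cvtColor(im,cv2.COLOR_BGR2HSV); m=((h[...,0]>95)&(h[...,0]<115)&(h[...,1]>60)&(h[...,2]>50)).astype(np.uint8)
    z=np.zeros_like(m);x0,y0,x1,y1=box;z[y0:y1,x0:x1]=m[y0:y1,x0:x1]
    cs=cv2.findContours(z,0,1)[0]; c=max(cs,key=cv2.contourArea)
    M=cv2.moments(cv2.convexHull(c)); return np.array([M['m10']/M['m00'],M['m01']/M['m00']]),cv2.contourArea(c)
E
python3 - <<'E'
from h import *
s=arm.read_state();Rc=Ro.from_euler('xyz',s['tool_rot'],degrees=True).as_matrix();p=s['tcp_pos']
L=lambda q:p+Rc@(np.array([-1,1,-1])*(np.array(q)-[.001,0,.0822]))
us,as_=blue('s5.png',(265,180,340,250));ut,at=blue('t5.png',(210,145,385,200))
print(us,as_,ut,at)
X=L([.084,0,.012]);print('pred',X,proj('side',[X]),proj('top',[X]))
a=rays('side',[us]);b=rays('top',[ut]);Y,r=tri([(a[0],a[1][0]),(b[0],b[1][0])])
print('meas',Y,r,'diff in lifter mm',1e3*(Rc.T@(Y-X))*[-1,1,-1])
sp,Rl=seat();print('tile in seat mm',1e3*Rl.T@(Y-sp))
E
```

```text
[302.74132286 205.28225278] 237.5 [236.89175627 170.60645161] 225.0
pred [0.61418148 0.22086592 0.20887566] [[302.87950051 205.3793493 ]] [[236.67740261 170.60531421]]
meas [0.61438695 0.2202611  0.20871674] [np.float64(0.00015435638506501554), np.float64(0.00015435638506527166)] diff in lifter mm [ 0.14687829 -0.59290182 -0.24532164]
tile in seat mm [ 3.13815244 -1.78628089 77.06459379]
```

{"op": "jog_arm", "data": {
  "plan": [
    [0.07, 0.06, 0.3, 0, 0, 0],
    [0.07, 0.06, 0.5, 0, 0, 0],
    [0, 0, 0.7, 0, 0, 0],
    [0, 0, 0.8, 0, 0, 0],
    [0, 0, 0.8, 0, 0, 0],
    [0, 0, 0.7, 0, 0, 0],
    [0, 0, 0.5, 0, 0, 0],
    [0, 0, 0.4, 0, 0, 0],
    [0, 0, 0.3, 0, 0, 0],
    [0, 0, 0.2, 0, 0, 0],
    [0, 0, 0, 0, 0, 0],
    [0, 0, 0, 0, 0, 0]
  ]
}}

```text
time: 17.68
tcp_pos: [0.5304, 0.2273, 0.1896]
tool_rot: [-180.0, 25.2, 177.0]
ft_force: [-0.2, -0.2, -6.1]
finger_gap: 0.247
grasp_force: 79.1
```

```bash
python3 - <<'E'
from h import *
need(*tgt(-.0825,0.001,.013))
snap('side','s6.png');snap('top','t6.png');snap('wrist','w6.png')
us,as_=blue('s6.png',(255,200,340,270));ut,at=blue('t6.png',(210,145,285,200));print(as_,at)
a=rays('side',[us]);b=rays('top',[ut]);Y,r=tri([(a[0],a[1][0]),(b[0],b[1][0])])
sp,Rl=seat();print(r,'tile in seat mm',1e3*Rl.T@(Y-sp))
A=cv2.resize(cv2.imread('pics/s6.png')[180:280,230:330],None,fx=5,fy=5,interpolation=cv2.INTER_CUBIC)
cv2.imwrite('pics/c6.png',A)
E
```

```text
t 17.6833 tcp [0.5304 0.2273 0.1896] rot [-179.9672   25.226   177.0138] F [-0.1996 -0.1742 -6.053 ] grip 79.08817648887634
target [0.5303 0.2275 0.1892] world d cm [-0.0075  0.0189 -0.0437] local cm [0.0263 0.0185 0.0359] in target axes [0.0263 0.0185 0.036 ] rotvec [-0.0005  0.0013  0.0002]
241.0 209.5
[np.float64(0.00047284296752561747), np.float64(0.00047284296752557686)] tile in seat mm [ 1.6691 -0.4226 25.0628]
```

{"op": "jog_arm", "data": {
  "plan": [
    [0, 0, 0.15, 0, 0, 0],
    [0, 0, 0.15, 0, 0, 0],
    [0, 0, 0.1, 0, 0, 0],
    [0, 0, 0.1, 0, 0, 0],
    [0, 0, 0, 0, 0, 0]
  ]
}}

```text
time: 18.25
tcp_pos: [0.5324, 0.227, 0.1846]
tool_rot: [-179.9, 25.2, 177.0]
ft_force: [-0.7, 0.8, -5.4]
finger_gap: 0.249
grasp_force: 79.1
```

{"op": "jog_arm", "data": {
  "plan": [
    [0, 0, 0.08, 0, 0, 0],
    [0, 0, 0.08, 0, 0, 0],
    [0, 0, 0, 0, 0, 0]
  ]
}}

```text
time: 18.5
tcp_pos: [0.5331, 0.227, 0.1833]
tool_rot: [-180.0, 25.2, 177.0]
ft_force: [0.3, -0.3, -6.2]
finger_gap: 0.248
grasp_force: 79.1
```

{"op": "jog_arm", "data": {
  "plan": [
    [0, 0, 0.08, 0, 0, 0],
    [0, 0, 0.08, 0, 0, 0],
    [0, 0, 0, 0, 0, 0]
  ]
}}

```text
time: 18.75
tcp_pos: [0.5338, 0.227, 0.182]
tool_rot: [-180.0, 25.2, 177.0]
ft_force: [-0.7, 0.2, -5.4]
finger_gap: 0.248
grasp_force: 79.3
```

{"op": "jog_arm", "data": {
  "plan": [
    [0, 0, 0.08, 0, 0, 0],
    [0, 0, 0.04, 0, 0, 0],
    [0, 0, 0, 0, 0, 0]
  ]
}}

```text
time: 19.0
tcp_pos: [0.5343, 0.2271, 0.1811]
tool_rot: [-180.0, 25.2, 177.0]
ft_force: [-1.8, 1.0, -4.1]
finger_gap: 0.249
grasp_force: 79.6
```

{"op": "jog_arm", "data": {
  "plan": [
    [0, 0, 0.08, 0, 0, 0],
    [0, 0, 0.04, 0, 0, 0],
    [0, 0, 0, 0, 0, 0]
  ]
}}

```text
time: 19.25
tcp_pos: [0.5349, 0.227, 0.1799]
tool_rot: [-180.0, 25.2, 177.0]
ft_force: [-2.6, -0.0, -2.9]
finger_gap: 0.247
grasp_force: 79.6
```

```bash
cat > chk.py <<'E'
from h import *
import sys
n=sys.argv[1]
need(*tgt(-.0825,0.001,.0025))
snap('side',f's{n}.png');snap('top',f't{n}.png')
us,as_=blue(f's{n}.png',(255,200,340,270));ut,at=blue(f't{n}.png',(210,145,285,200));print(as_,at)
a=rays('side',[us]);b=rays('top',[ut]);Y,r=tri([(a[0],a[1][0]),(b[0],b[1][0])])
sp,Rl=seat();print(r,'tile in seat mm',1e3*Rl.T@(Y-sp))
E
python3 chk.py 7
```

```text
t 19.25 tcp [0.5349 0.227  0.1799] rot [-179.9729   25.2182  177.0145] F [-2.6344 -0.0076 -2.9179] grip 79.64431285858154
target [0.5348 0.2272 0.1797] world d cm [-0.0079  0.018  -0.0231] local cm [0.0178 0.0176 0.0171] in target axes [0.0178 0.0176 0.0171] rotvec [-0.0004  0.0012  0.0002]
242.0 206.0
[np.float64(0.0003629027060657777), np.float64(0.00036290270606583613)] tile in seat mm [ 1.9433 -0.7215 17.027 ]
```

{"op": "jog_arm", "data": {
  "plan": [
    [0, 0, 0.05, 0, 0, 0],
    [0, 0, 0.04, 0, 0, 0],
    [0, 0, 0, 0, 0, 0],
    [0.05, 0, 0, 0, 0, 0],
    [0.1, 0, 0, 0, 0, 0],
    [0.1, 0, 0, 0, 0, 0],
    [0, 0, 0, 0, 0, 0]
  ]
}}

```text
time: 19.93
tcp_pos: [0.5333, 0.2271, 0.1783]
tool_rot: [-180.0, 25.3, 177.0]
ft_force: [0.5, -0.4, -2.4]
finger_gap: 0.247
grasp_force: 79.6
```

```bash
python3 chk.py 8
```

```text
t 19.9333 tcp [0.5333 0.2271 0.1783] rot [-179.974    25.2726  176.9956] F [ 0.4728 -0.4462 -2.4472] grip 79.59516406059265
target [0.5348 0.2272 0.1797] world d cm [0.149  0.0105 0.1332] local cm [-0.1909  0.0183 -0.0572] in target axes [-0.1908  0.0183 -0.0576] rotvec [-0.0005  0.0021 -0.0001]
242.0 206.0
[np.float64(0.0003629027060657777), np.float64(0.00036290270606583613)] tile in seat mm [ 1.9433 -0.7215 17.027 ]
```

The lifter is free and the tile holds still. I'll withdraw.

{"op": "jog_arm", "data": {
  "plan": [
    [0.3, 0, 0, 0, 0, 0],
    [0.6, 0, 0, 0, 0, 0],
    [0.8, 0, 0, 0, 0, 0],
    [1, 0, 0, 0, 0, 0],
    [1, 0, 0, 0, 0, 0],
    [1, 0, 0, 0, 0, 0],
    [1, 0, 0, 0, 0, 0],
    [1, 0, 0, 0, 0, 0],
    [1, 0, 0, 0, 0, 0],
    [1, 0, 0, 0, 0, 0],
    [1, 0, 0, 0, 0, 0],
    [1, 0, 0, 0, 0, 0]
  ]
}}

```text
time: 21.03
tcp_pos: [0.4354, 0.2322, 0.1321]
tool_rot: [-180.0, 25.2, 177.0]
ft_force: [0.7, -0.5, -2.2]
finger_gap: 0.248
grasp_force: 79.5
```

{"op": "jog_arm", "data": {
  "plan": [
    [1, 0, 0, 0, 0, 0],
    [1, 0, 0, 0, 0, 0],
    [0.5, 0, 0, 0, 0, 0],
    [0, 0, 0, 0, 0, 0]
  ]
}}

```text
time: 21.37
tcp_pos: [0.4122, 0.2329, 0.1208]
tool_rot: [-179.9, 25.1, 177.1]
ft_force: [-0.1, -0.3, -3.0]
finger_gap: 0.248
grasp_force: 79.5
```

```bash
python3 chk.py 9; python3 - <<'E'
from h import *
A=cv2.resize(cv2.imread('pics/s9.png')[170:320,220:420],None,fx=4,fy=3.9,interpolation=cv2.INTER_CUBIC)
cv2.imwrite('pics/c9.png',A)
P=np.array([.47,.01,.0822]);R=Ro.from_euler('xyz',[180,0,180],degrees=True).as_matrix()
need(P,R)
E
```

```text
t 21.3667 tcp [0.4122 0.2329 0.1208] rot [-179.891    25.1366  177.1013] F [-0.057 -0.308 -2.962] grip 79.52656388282776
target [0.5348 0.2272 0.1797] world d cm [12.2584 -0.5705  5.8813] local cm [-13.6077   0.0499  -0.1117] in target axes [-13.6076   0.0718  -0.1085] rotvec [-0.0012 -0.0002  0.0016]
242.0 206.0
[np.float64(0.0003629027060657777), np.float64(0.00036290270606583613)] tile in seat mm [ 1.9433 -0.7215 17.027 ]
t 21.4667 tcp [0.4139 0.2336 0.122 ] rot [-179.979    25.2514  177.0249] F [ 0.0185  1.0273 -2.7641] grip 79.52480792999268
target [0.47   0.01   0.0822] world d cm [  5.6106 -22.3581  -3.9769] local cm [ -4.4207 -22.0344   6.4902] in target axes [ -5.6106 -22.3581   3.9769] rotvec [-0.0118  0.4406 -0.0512]
```

View pics/c9.png

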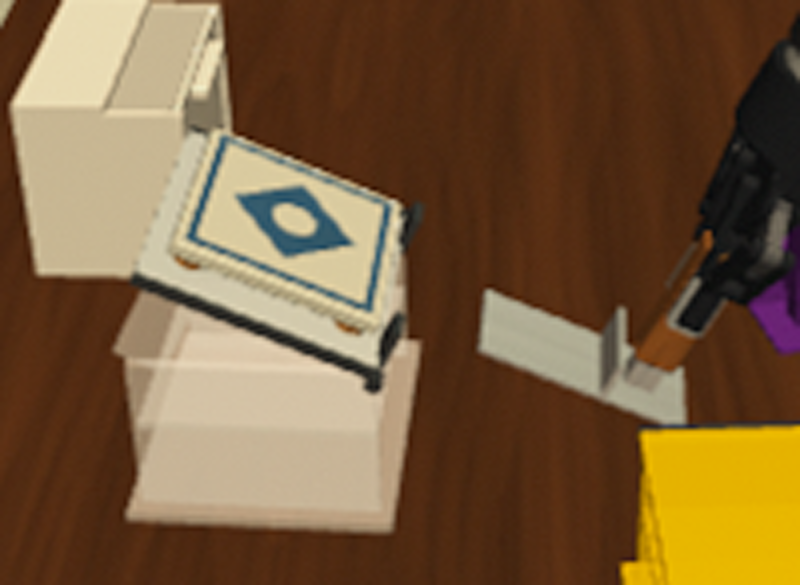

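The crop shows the tile lying squarely on the leaf, on its feet and just above the lugs at (400,330) and (412,225). The lifter is clear. I'll return it now.

{"op": "jog_arm", "data": {
  "plan": [
    [-0.3, 0, -0.6, 0, 0, 0],
    [-0.7, 0, -1.5, 0, 0, 0],
    [-1, 0, -2.1, 0, 0, 0],
    [-1, 0, -2.1, 0, 0, 0],
    [-0.8, 0, -1.7, 0, 0, 0],
    [-0.5, 0, -1, 0, 0, 0],
    [0, 0, 0, -0.002, 0.074, -0.0085],
    [0, 0, 0, -0.002, 0.074, -0.0085],
    [0, 0, 0, -0.002, 0.074, -0.0085],
    [0, 0, 0, -0.002, 0.073, -0.0085],
    [0, 0, 0, -0.002, 0.073, -0.0085],
    [0, 0, 0, -0.002, 0.073, -0.0085]
  ]
}}

```text
time: 22.47
tcp_pos: [0.4156, 0.2334, 0.223]
tool_rot: [179.9, -0.1, 179.9]
ft_force: [-0.0, -0.0, -3.1]
finger_gap: 0.249
grasp_force: 79.4
```

{"op": "jog_arm", "data": {
  "plan": [
    [0, 0, 0, 0, 0, 0],
    [0, 0, 0, 0, 0, 0]
  ]
}}

```text
time: 22.63
tcp_pos: [0.416, 0.2331, 0.2217]
tool_rot: [-180.0, 0.1, 179.9]
ft_force: [-0.3, 0.4, -2.5]
finger_gap: 0.249
grasp_force: 79.5
```

```bash
python3 - <<'E'
from h import *
P=np.array([.48,.004,.0822]);R=Ro.from_euler('xyz',[180,0,180],degrees=True).as_matrix()
need(P,R)
E
```

```text
t 22.6333 tcp [0.416  0.2331 0.2217] rot [-179.9864    0.0615  179.8616] F [-0.2721  0.3708 -2.5134] grip 79.45504188537598
target [0.48   0.004  0.0822] world d cm [  6.4031 -22.9146 -13.9507] local cm [ -6.4434 -22.8957  13.9631] in target axes [ -6.4031 -22.9146  13.9507] rotvec [-0.0002  0.0011 -0.0024]
```

{"op": "jog_arm", "data": {
  "plan": [
    [-0.54, -1, 0, 0, 0, 0],
    [-0.54, -1.9, 0, 0, 0, 0],
    [-0.54, -2.1, 0, 0, 0, 0],
    [-0.54, -2.1, 0, 0, 0, 0],
    [-0.54, -2.1, 0, 0, 0, 0],
    [-0.54, -2.1, 0, 0, 0, 0],
    [-0.54, -2.1, 0, 0, 0, 0],
    [-0.54, -2.1, 0, 0, 0, 0],
    [-0.54, -2.1, 0, 0, 0, 0],
    [-0.54, -2.1, 0, 0, 0, 0],
    [-0.54, -2, 0, 0, 0, 0],
    [-0.5, -1.2, 0, 0, 0, 0]
  ]
}}

```text
time: 23.63
tcp_pos: [0.4782, 0.0021, 0.222]
tool_rot: [-179.9, 0.1, 179.9]
ft_force: [-0.5, 0.8, -2.4]
finger_gap: 0.247
grasp_force: 79.5
```

{"op": "jog_arm", "data": {
  "plan": [
    [0, 0, 1, 0, 0, 0],
    [0, 0, 2, 0, 0, 0],
    [0, 0, 2, 0, 0, 0],
    [0, 0, 2, 0, 0, 0],
    [0, 0, 2, 0, 0, 0],
    [0, 0, 1.5, 0, 0, 0],
    [0, 0, 1, 0, 0, 0],
    [0, 0, 0.7, 0, 0, 0],
    [0, 0, 0.5, 0, 0, 0],
    [0, 0, 0.3, 0, 0, 0],
    [0, 0, 0.3, 0, 0, 0],
    [0, 0, 0, 0, 0, 0]
  ]
}}

```text
time: 24.63
tcp_pos: [0.4787, 0.0043, 0.0885]
tool_rot: [-180.0, -0.0, 180.0]
ft_force: [-0.0, -0.2, -2.3]
finger_gap: 0.249
grasp_force: 79.5
```

{"op": "jog_arm", "data": {
  "plan": [
    [0, 0, 0.1, 0, 0, 0],
    [0, 0, 0.1, 0, 0, 0],
    [0, 0, 0.1, 0, 0, 0],
    [0, 0, 0, 0, 0, 0]
  ]
}}

```text
time: 24.97
tcp_pos: [0.4785, 0.0043, 0.0854]
tool_rot: [180.0, -0.0, 180.0]
ft_force: [-0.3, 0.1, -2.7]
finger_gap: 0.249
grasp_force: 79.5
```

```bash
python3 - <<'E'
from h import *
P=np.array([.48,.004,.0822]);R=Ro.from_euler('xyz',[180,0,180],degrees=True).as_matrix()
need(P,R)
E
```

```text
t 24.9667 tcp [0.4785 0.0043 0.0854] rot [179.9982  -0.0483 179.9716] F [-0.2914  0.1303 -2.7368] grip 79.48633432388306
target [0.48   0.004  0.0822] world d cm [ 0.1503 -0.0254 -0.3248] local cm [-0.1505 -0.0254  0.3246] in target axes [-0.1503 -0.0254  0.3248] rotvec [ 0.     -0.0008 -0.0005]
```

{"op": "jog_arm", "data": {
  "plan": [
    [0, 0, 0.1, 0, 0, 0],
    [0, 0, 0.1, 0, 0, 0],
    [0, 0, 0.08, 0, 0, 0],
    [0, 0, 0, 0, 0, 0]
  ]
}}

```text
time: 25.3
tcp_pos: [0.4784, 0.0043, 0.0825]
tool_rot: [180.0, -0.1, 180.0]
ft_force: [-1.0, -0.3, -2.2]
finger_gap: 0.245
grasp_force: 79.5
```

{"op": "jog_arm", "data": {
  "plan": [
    [0, 0, 0.04, 0, 0, 0],
    [0, 0, 0.03, 0, 0, 0],
    [0, 0, 0, 0, 0, 0]
  ]
}}

```text
time: 25.55
tcp_pos: [0.4784, 0.0042, 0.0823]
tool_rot: [-180.0, -0.1, 180.0]
ft_force: [-3.3, -0.6, 3.6]
finger_gap: 0.246
grasp_force: 80.6
```

Contact with the board. I'll release and rise.

{"op": "jog_arm", "data": {
  "plan": [
    [0, 0, 0, 0, 0, 0],
    [0, 0, 0, 0, 0, 0],
    [0, 0, 0, 0, 0, 0],
    [0, 0, 0, 0, 0, 0],
    [0, 0, 0, 0, 0, 0],
    [0, 0, 0, 0, 0, 0],
    [0, 0, 0, 0, 0, 0],
    [0, 0, 0, 0, 0, 0],
    [0, 0, 0, 0, 0, 0]
  ],
  "fingers": 1
}}

```text
time: 26.3
tcp_pos: [0.4785, 0.0043, 0.0819]
tool_rot: [180.0, -0.1, 180.0]
ft_force: [-0.3, 0.3, 0.3]
finger_gap: 1.001
grasp_force: 0.0
```

{"op": "jog_arm", "data": {
  "plan": [
    [0, 0, -1, 0, 0, 0],
    [0, 0, -1.5, 0, 0, 0],
    [0, 0, -2, 0, 0, 0],
    [0, 0, -2, 0, 0, 0],
    [0, 0, -2, 0, 0, 0],
    [0, 0, -2, 0, 0, 0],
    [0, 0, -1.5, 0, 0, 0],
    [0, 0, -1, 0, 0, 0],
    [0, 0, 0, 0, 0, 0]
  ]
}}

```text
time: 27.05
tcp_pos: [0.48, 0.0043, 0.2146]
tool_rot: [180.0, 0.2, 180.0]
ft_force: [-0.1, -0.7, -0.0]
finger_gap: 0.995
grasp_force: 0.0
```

```bash
python3 chk.py 10; python3 - <<'E'
from h import *
g=cv2.imread('pics/s10.png');b=cv2.imread('pics/side0.png')
# lifter upright check: wooden handle in side view, before and after
for f in (b,g):
    h=cv2.cvtColor(f,cv2.COLOR_BGR2HSV)[185:230,345:380];m=((h[...,0]<14)&(h[...,1]>150)&(h[...,2]>130))
    y,x=np.where(m);print(len(x),x.min()+345,x.max()+345,y.min()+185,y.max()+185)
E
```

```text
t 27.05 tcp [0.48   0.0043 0.2146] rot [179.9923   0.1826 179.9748] F [-0.0636 -0.6997 -0.0274] grip 0.0
target [0.5348 0.2272 0.1797] world d cm [ 5.4797 22.2921 -3.4931] local cm [-5.4587 22.294   3.5135] in target axes [-2.4128 22.5483  4.9917] rotvec [ 0.0116 -0.4357  0.051 ]
241.0 206.0
[np.float64(0.0003629027060657777), np.float64(0.00036290270606583613)] tile in seat mm [ 1.9433 -0.7215 17.027 ]
3 357 364 193 195
5 359 364 194 208
```

```bash
python3 - <<'E'
from h import *
for f in ('side0.png','s10.png'):
    h=cv2.cvtColor(cv2.imread('pics/'+f),cv2.COLOR_BGR2HSV)[185:235,345:380];m=((h[...,1]>150)&(h[...,2]>110)).astype(np.uint8)
    n,l,st,c=cv2.connectedComponentsWithStats(m);i=1+st[1:,4].argmax();print(st[i],c[i]+[345,185])
print(proj('side',[[.4785,.0043,.11],[.4785,.0043,.022]]))
print(arm.job_done())
E
```

```text
[ 12   8   9  30 230] [360.40434783 207.0173913 ]
[ 13   8  10  31 252] [362.54365079 207.73412698]
[[362.28003076 194.57442956]
 [361.76428962 222.28193274]]
the job is handed in; nothing more can be done
None
```

The tile lies squarely on the clear riser's leaf, resting on its feet just above the lugs. The steel lifter is back upright on the board, clear of the riser, and the job is handed in at about 27 s; no verdict was returned.

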